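Strike home the sprung punch pins of a sketchbook binding jig

ROBOT

A 6-joint arm with a two-finger parallel gripper is mounted at the origin on the work surface. World frame = base frame: x ahead of the robot, y to its left, z up, the work surface at z = 0. Lengths are in mm, angles in rad, forces in N, time in s.
With the tool pointing down it reaches from about 375 to 975 mm from the base axis. Payload 3.8 kg.
Tool frame: the origin (TCP) lies on the centre line of the jaws, within the pads' length; the fingertips stand 8 mm ahead of it and the grasp point (between the pads) lies 11 mm behind it; z points along the fingers, y is the line along which they close (so a half turn about z gives the same grasp; the last joint's range is limited). The gripper opens to 85 mm and grips with 20 to 120 N. Pads are 22 mm wide; open, the fingers measure 114 mm over their backs; the gripper's body (76 mm by 85 mm) begins 54 mm behind the grasp point. The pads swing forward as they close: fully open they stand 13 mm farther back than shut.
Start: joints at [1.264, 0.264, 1.604, -0, 1.274, -0.037], TCP at [179.911, 650.577, 239.28] pointing down, gripper open.
Joint ranges: [-2.63, 2.63], [-0.94, 2.18], [0.31, 2.57], [-1.31, 4.45], [0, 2.66], [-2.55, 2.55]. Speed limits (rad/s): [2.57, 2.57, 3.14, 3.14, 3.14, 3.14].

INTERFACE

Orientations are given as a unit quaternion [w, x, y, z].
In Python, from bench import r, camera gives the robot as it stands.
- The arm moves only by the shell command python3 -m creep 'ROWS' [OPENING]. ROWS is JSON, a list of rows, each an object of numbers: "x", "y", "z": the shift along the tool's x, y, z in m; "yaw": the turn about the tool's z in rad. In form: [{"x": .., "y": .., "z": .., "yaw": ..}, ...]. A call has 1 to 8 rows; each row is the pose to reach, as a shift and turn from the pose commanded when the call began, along the tool's axes at that moment; what a row does not reach only later rows make up. A row lasts 1/12 s, in which the tool goes at most 41.7 mm and 7.16 degrees, less where a joint would pass 70% of its speed; a pose out of reach is approached as far as the arm can. A call with a gripper value outside its range is refused whole. OPENING is the opening, from 0 (shut) to 1 (fully open), set as the call begins (- or left out, the last holds). The fingers move at their own pace and stop on an object; the grip force is fixed at half the most. Time passes only in rows, so rows that repeat a pose let the fingers close. It gives the time, the measured TCP pose, the force, the opening and the grip force at its end, in the units of the state.
- r.sense(): the state, without advancing time (a new reading comes with each control period).
- camera(name): name is "side" or "top"; returns a dict with "color" (420x560x3 uint8, blue, green, red), "camera_matrix" (3x3 intrinsics, pixels), "rvec" (rotation vector, rad) and "tvec" (3), from world to camera coordinates, as OpenCV has them. Camera axes: x right, y down, z forward; pixel columns grow to the right and rows downward; lengths in mm; the calibration is good to about 2 mm. A picture is of the moment at which its call begins. There is no depth.
- r.close_job(): hands the job in; it is judged then, once.
The state is a dict: "clock": time; "q": joint angles; "qvel": joint speeds; "joint_torque": joint torques, N m; "tool_pos": TCP position; "ee_rot": TCP orientation; "wrist_force": force on the tool from outside, world axes, zero at the start; "ft_torque": the same for the moment, N m; "grip_width": finger opening in mm; "finger_force": force on a finger pad.
Only numpy, scipy, OpenCV 4.12 (cv2) and the standard library are available. Lean on these libraries where they do the work, as an engineer would, in place of code of your own. Each camera call takes 0.05 s, during which the arm holds its last target. There are 200 camera calls.

TASK

A sketchbook lies in the binding jig, whose pin caps are screwed to different heights. Take the wooden mallet by its handle and strike down both round-headed sprung pins, one after the other in either order, each with a quick but measured blow (not a slow push, and not so hard that the book is bruised) until it snaps down and stays; hit them with the mallet only, and leave the pin with the narrow bar-shaped head standing. Then stand the mallet back on the cork mat on a striking face, let go, and leave the other things on the table where they are.

Things in the scene. Friction and masses are not known exactly. Their poses are not given: they have to be found in the camera images.
- mallet: wooden mallet standing on a striking face. Block head 50 (x) x 46 (y) x 64 mm high; origin: centre of the lower striking face, z up through the head (faces at z = 0 and 64 mm). Flat-sided handle, 20 mm wide (y), 24 mm high, runs level from x = -25 to -145 mm, its centre line 34 mm above the lower face. About 0.33 kg; centre of mass some 15 mm from the origin towards the handle
- mat: cork mat fixed on the table, 160 (x) x 140 (y) x 4 mm thick; origin at the centre of its underside, z up
- jig: binding jig fixed on the table: grey base 110 (x) x 240 (y) x 10 mm; a black closed sketchbook (150 x 210 mm, top 24 mm above the table) lies on it towards +x. Three punch stations in a row along y at 75 mm pitch on its middle line, in any order. Origin: centre of its underside; x points to the book, away from the robot. Nothing on the jig stands above 50 mm but the pins
- station_a: grey C-shaped punch station, 71 x 40 x 40 mm, on the jig base; carries the first round-headed pin: flat steel screw cap, 24 mm across, top 84 to 100 mm above the table when up (each cap is set to its own height, not measured). Origin: centre of its underside, 10 mm above the table, axes as the jig; its upright pin is 12 mm from the origin along +x
- station_b: grey C-shaped punch station, 71 x 40 x 40 mm, on the jig base; carries the second round-headed pin, as station_a, its cap at its own height. Origin: centre of its underside, 10 mm above the table, axes as the jig; its upright pin is 12 mm from the origin along +x
- station_t: grey C-shaped punch station, 71 x 40 x 40 mm, on the jig base; carries the pin with the flat bar-shaped head, 42 (x) x 9 (y) mm, top 84 mm above the table, which must stay up. Origin: centre of its underside, 10 mm above the table, axes as the jig; its upright pin is 12 mm from the origin along +x
- pin_a (a joint): travel of the first round-headed pin: 0 up, 0.012 m home, whatever its cap's height. A sprung catch holds it: about 12 N starts it down, the force then falls; it springs back up unless driven over 9 mm, and beyond that snaps home by itself to a solid stop at 12 mm. Blows over 40 N bruise the book
- pin_b (a joint): travel of the second round-headed pin, the same
- pin_t (a joint): travel of the bar-headed pin: 0 up, 0.012 m down; a plain spring returns it
- tumbler: drinking glass, 70 mm across, 85 mm high, origin at the centre of its foot; not to be disturbed
- pen_cup: grey pen cup, 74 mm across, 100 mm high with pens to 170 mm, origin at the centre of its foot; not to be disturbed
- glue_stick: yellow glue stick standing up, 28 mm across, 90 mm high, origin at its foot; not to be disturbed
- water_bottle: clear bottle, 64 mm across, 190 mm high, origin at its foot; not to be disturbed
- eraser: white eraser 45 x 22 x 12 mm lying flat, origin at its underside; not to be disturbed
- marker: black marker pen 135 x 14 x 14 mm lying along its x, origin at its underside; not to be disturbed
Mind the look-alikes: they are no part of the job. What is meant by the mat is not green or turquoise, and is the larger of those in its own colour.

How it is judged:
By the outcome, as a careful person would: the job done as asked, in the order asked, and still so for the second after the job is handed in, with the robot touching nothing.
It also fails if it takes over 48 s, if anything falls off the work surface, if the arm or the gripper's body presses on something with over 40 N, if the wrist force passes 120 N, or if a joint passes its speed limit or range.

## Working session

There is one attempt and no reset: what is moved stays moved. The work goes in short steps, Python scripts to look and compute and a shell command to move; the robot and the scene stay as the last step left them, time stands still between calls to the robot, and variables do not carry over. Pictures are saved under pics/ and viewed, at most 10 in all, crops included, and the job is handed in when it is done.

```bash
mkdir -p pics; ls; cat > h.py <<'E'
import numpy as np, cv2, pickle
def cam(n):
    from bench import camera
    return camera(n)
def P(c):
    R,_=cv2.Rodrigues(np.array(c['rvec'],float)); return np.array(c['camera_matrix'])@np.c_[R,np.array(c['tvec'],float).ravel()]
def proj(c,X):
    p=P(c)@np.r_[X,1]; return p[:2]/p[2]
def plane(c,u,v,z):
    M=P(c); H=M[:,[0,1,3]].copy(); H[:,2]+=M[:,2]*z
    w=np.linalg.solve(H,[u,v,1]); return w[:2]/w[2]
def tri(c1,p1,c2,p2):
    X=cv2.triangulatePoints(P(c1),P(c2),np.array(p1,float).reshape(2,1),np.array(p2,float).reshape(2,1)).ravel(); return X[:3]/X[3]
E
python3 - <<'E'
from h import *
for n in('top','side'):
    c=cam(n); pickle.dump(c,open(n+'.pkl','wb')); cv2.imwrite(f'pics/{n}0.png',cv2.resize(c['color'],(784,588),interpolation=cv2.INTER_CUBIC))
    R,_=cv2.Rodrigues(np.array(c['rvec'])); print(n,(-R.T@np.array(c['tvec']).ravel()).round(), c['camera_matrix'])
from bench import r
print(r.sense())
E
```

```text
pics
top [403. -30. 920.] [[393.92078985   0.         275.78850631]
 [  0.         393.92078985 210.38882253]
 [  0.           0.           1.        ]]
side [312. 707. 997.] [[442.16104031   0.         282.43870475]
 [  0.         442.16104031 207.09750101]
 [  0.           0.           1.        ]]
{'clock': 0.1, 'q': array([ 1.26405739e+00,  2.64680858e-01,  1.60522507e+00, -8.72528936e-07,
        1.27369166e+00, -3.68870608e-02]), 'qvel': array([ 0.00106754, -0.00152453, -0.00309125, -0.00077944,  0.00078112,
        0.00030744]), 'joint_torque': array([-2.03437548e-04, -5.16717231e+01, -3.68586016e+01, -1.14972031e-04,
        6.56202086e-03,  1.02323764e-05]), 'tool_pos': array([179.74953427, 649.9693072 , 238.09112891]), 'ee_rot': array([-1.70979378e-04,  1.34516726e-01,  9.90910816e-01, -9.87775793e-04]), 'wrist_force': array([ 0.23853727, -0.42347357,  0.19286705]), 'ft_torque': array([ 0.06379992, -0.02587471, -0.02556162]), 'finger_force': 0.0, 'grip_width': 85.34589238678988}
```

View pics/top0.png

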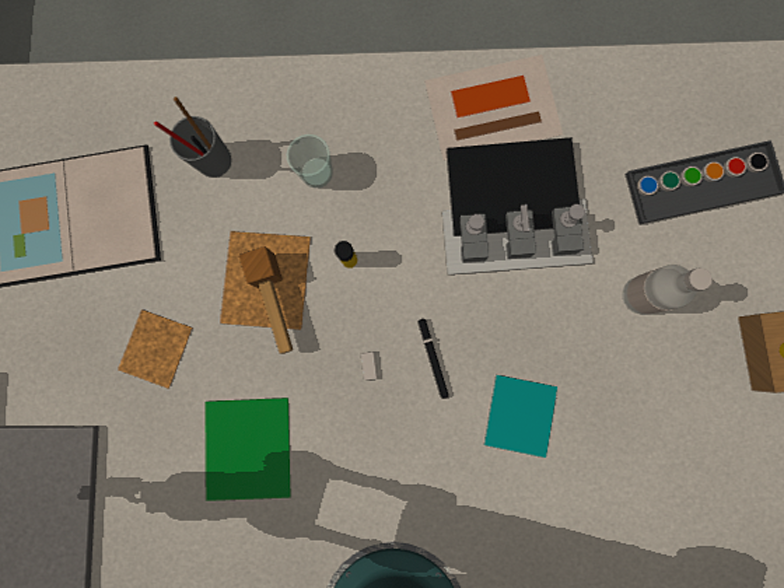

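View pics/side0.png

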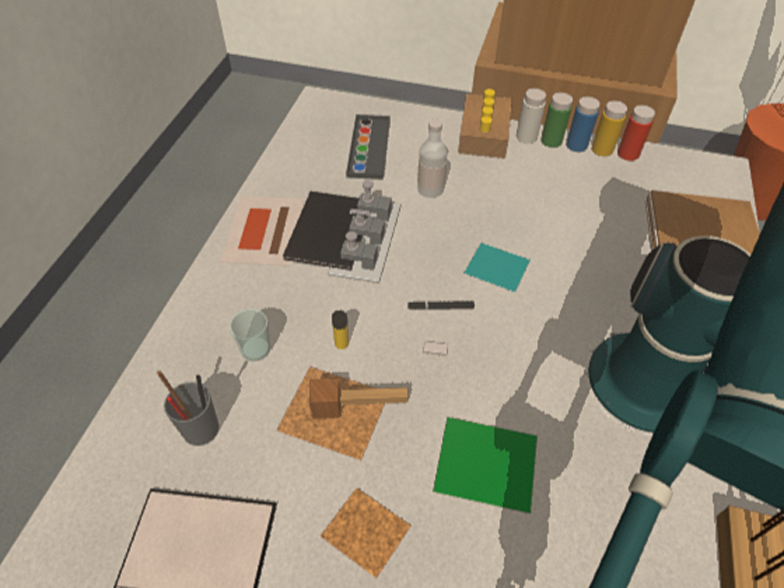

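The top view shows the mallet head at (262,265) and its handle end at (285,350), on the large cork mat centred at (266,280). A smaller cork mat at (155,348) and the green and turquoise mats at (247,448) and (520,415) are look-alikes. The pins are at about (475,222), (523,212) and (575,212), and the middle one looks like the bar. I'll confirm with enlarged crops.

```bash
python3 - <<'E'
from h import *
t=pickle.load(open('top.pkl','rb'))['color'];s=pickle.load(open('side.pkl','rb'))['color']
def crop(im,x,y,w,h,k,W=400,H=300):
    o=cv2.resize(im[y:y+h,x:x+w],None,fx=k,fy=k,interpolation=cv2.INTER_CUBIC);return o
a=np.hstack([crop(t,315,140,115,60,3.4782608*1)[:208,:400],crop(s,200,120,100,75,4)[:208,:400]]) if 0 else None
# jig: top x315-425,y140-200 (k=5 ->550x300)
A=np.zeros((600,800,3),np.uint8)
A[:270,:500]=crop(t,325,142,100,54,5)
A[:300,500:800]=crop(s,235,125,60,60,5)
A[300:600,:400]=crop(t,150,160,100,75,4)
A[300:600,400:800]=crop(s,195,258,100,75,4)
cv2.imwrite('pics/crop1.png',A)
E
```

```text
(no output)
```

View pics/crop1.png

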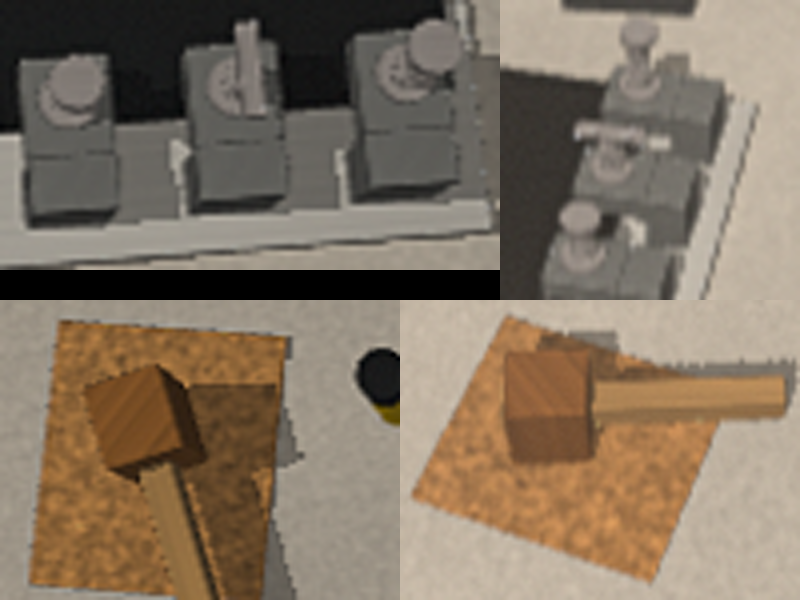

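The crop confirms it: the middle head, crop (251,67), is the long thin bar. The round caps are the left one (77,82) and the right one (436,45). The mallet stands on the larger cork mat, and its whole outline is in view.

```bash
cat > m.py <<'E'
from h import *
from scipy.optimize import least_squares
T=pickle.load(open('top.pkl','rb'));S=pickle.load(open('side.pkl','rb'))
def cr(x,y,ox,oy,k,X,Y): return np.array([(x-ox+.5)/k-.5+X,(y-oy+.5)/k-.5+Y])
tj=lambda x,y:cr(x,y,0,0,5,325,142); sj=lambda x,y:cr(x,y,500,0,5,235,125)
tm=lambda x,y:cr(x,y,0,300,4,150,160); sm=lambda x,y:cr(x,y,400,300,4,195,258)
for n,a,b in(('L',tj(77,82),sj(580,217)),('R',tj(436,45),sj(640,33)),('bar',tj(250,67),sj(623,133))):
    X=tri(T,a,S,b); print(n,X.round(1),'reproj',(proj(T,X)-a).round(1),(proj(S,X)-b).round(1))
def fit(obs,z0):
    def f(p):
        c,s=np.cos(p[2]),np.sin(p[2]); out=[]
        for cam_,px,m in obs:
            X=[p[0]+c*m[0]-s*m[1],p[1]+s*m[0]+c*m[1],p[3]+m[2]]; out+=list(proj(cam_,X)-px)
        return np.array(out)
    return f
E
python3 - <<'E'
from m import *
# mat corners
for n,pt in(('tl',(60,320)),('tr',(287,338)),('bl',(31,584))): print('mat top',n,plane(T,*tm(*pt),4).round(1))
for n,pt in(('a',(509,315)),('b',(413,495)),('c',(652,582)),('d',(718,420))): print('mat side',n,plane(S,*sm(*pt),4).round(1))
for pt in((86,388),(157,366)): print('head top z68',plane(T,*tm(*pt),68).round(1))
for pt in((507,352),(592,349),(594,412),(510,418)): print('head side z68',plane(S,*sm(*pt),68).round(1))
for pt in((517,460),(590,463)): print('head side z4',plane(S,*sm(*pt),4).round(1))
print('handle end top z50',plane(T,279/1.4,352/1.4,50),plane(T,291/1.4,348/1.4,50)); print('side z50',plane(S,*sm(785,378),50),plane(S,*sm(786,404),50))
for pt in((444,274),(594,262)): print('jig front z10?',plane(T,pt[0]/1.4,pt[1]/1.4,10).round(1))
for pt in((380,280),(400,203)): print('jig side',plane(S,pt[0]/1.4,pt[1]/1.4,10).round(1))
for n,u,v,z in(('glue',344,247,90),('tumbler',316,172,0),('tumtop',308,158,85),('eraser',371,366,12),('mk1',424,321,14),('mk2',446,396,14),('bottle cap',699,281,190)): print(n,plane(T,u/1.4,v/1.4,z).round(0))
E
```

```text
L [ 615.  -135.5   85.7] reproj [-0.  -0.1] [0. 0.]
R [ 624.1 -285.5   96.7] reproj [0.1 0.6] [-0.3 -0.1]
bar [ 615.5 -210.1   85. ] reproj [0.2 2.2] [-1.2 -0.4]
mat top tl [626.9 273.7]
mat top tr [613.5 136.2]
mat top bl [468.2 286.8]
mat side a [612.4 136.8]
mat side b [625.1 274.4]
mat side c [467.8 290. ]
mat side d [458.9 175.5]
head top z68 [572.4 236.8]
head top z68 [584.2 197.2]
head side z68 [585.3 198.7]
head side z68 [536.3 183.1]
head side z68 [521.7 224. ]
head side z68 [568.3 240.8]
head side z4 [571.8 235.3]
head side z4 [527.5 225.4]
handle end top z50 [417.76083451 175.47556749] [423.90275583 156.41460614]
side z50 [420.17260422 161.39643598] [415.18752126 178.7606129 ]
jig front z10? [545.2 -89.8]
jig front z10? [ 561.8 -336.6]
jig side [542.6 -97.2]
jig side [ 561.3 -336.3]
glue [577.  68.]
tumbler [729. 127.]
tumtop [722. 126.]
eraser [394.  32.]
mk1 [467. -55.]
mk2 [346. -89.]
bottle cap [ 503. -410.]
```

The points agree with each other. Cap L is at (615,-135.5,86), cap R at (624,-285.5,97), and the bar is between them at 85. The mallet head is at about (554.5,211.5) with yaw 0.31 rad, and the jig yaw is about 0.065 rad. I'll grasp the handle 40 mm from the head centre.

```bash
cat > to.py <<'E'
import sys,numpy as np
from scipy.spatial.transform import Rotation as Ro
from bench import r
s=r.sense(); R=Ro.from_quat(np.roll(s['ee_rot'],-1)).as_matrix()
x,y,z,a=map(float,sys.argv[1:5]) # target TCP, world angle of tool y (rad)
d=R.T@(np.array([x,y,z])-s['tool_pos'])/1000
now=np.arctan2(R[1,1],R[0,1]); print('shift',d.round(4),'yaw',round((now-a+np.pi)%(2*np.pi)-np.pi,3),'pos',s['tool_pos'].round(1),'tilt',R[:,2].round(3),'q',s['q'].round(2),'F',s['wrist_force'].round(1),'grip',s['grip_width'],s['finger_force'],'t',s['clock'])
E
python3 -m creep '[{"x":-0.445,"y":-0.345,"z":0.02,"yaw":-0.581},{"x":-0.445,"y":-0.345,"z":0.02,"yaw":-0.581},{"x":-0.445,"y":-0.345,"z":0.02,"yaw":-0.581},{"x":-0.445,"y":-0.345,"z":0.02,"yaw":-0.581},{"x":-0.445,"y":-0.345,"z":0.02,"yaw":-0.581},{"x":-0.445,"y":-0.345,"z":0.02,"yaw":-0.581},{"x":-0.445,"y":-0.345,"z":0.02,"yaw":-0.581},{"x":-0.445,"y":-0.345,"z":0.02,"yaw":-0.581}]' 1
python3 to.py 516.4 199.3 150 1.881
```

```text
clock: 0.77
tool_pos: [378.9, 382.9, 227.0]
ee_rot: [-0.0, -0.155, 0.988, -0.0]
wrist_force: [0.5, 0.6, 0.5]
grip_width: 85.6
finger_force: 0.0
shift [-0.0747 -0.2169  0.0771] yaw 0.001 pos [378.9 382.9 227. ] tilt [-0. -0. -1.] q [ 0.74  0.01  1.91 -0.    1.22 -1.14] F [0.5 0.6 0.5] grip 85.61740472110034 0.0 t 0.7667
```

```bash
python3 -m creep '[{"x":-0.075,"y":-0.217,"z":0.09},{"x":-0.075,"y":-0.217,"z":0.09},{"x":-0.075,"y":-0.217,"z":0.09},{"x":-0.075,"y":-0.217,"z":0.09},{"x":-0.075,"y":-0.217,"z":0.09},{"x":-0.075,"y":-0.217,"z":0.09},{"x":-0.075,"y":-0.217,"z":0.09},{"x":-0.075,"y":-0.217,"z":0.09}]'
python3 to.py 516.4 199.3 28 1.881
python3 - <<'E'
from h import *
t=cam('top');s=cam('side')
A=np.zeros((600,800,3),np.uint8)
A[:,:400]=cv2.resize(t['color'][150:300,140:240],(400,600),interpolation=2)
A[:,400:]=cv2.resize(s['color'][220:370,190:290],(400,600),interpolation=2)
cv2.imwrite('pics/g1.png',A)
E
```

```text
shift [-0.0747 -0.2169  0.1991] yaw 0.001 pos [378.9 382.9 227. ] tilt [-0. -0. -1.] q [ 0.74  0.01  1.91 -0.    1.22 -1.14] F [0.5 0.6 0.5] grip 85.61740472110034 0.0 t 0.7667$[0]: bad value
```

View pics/g1.png

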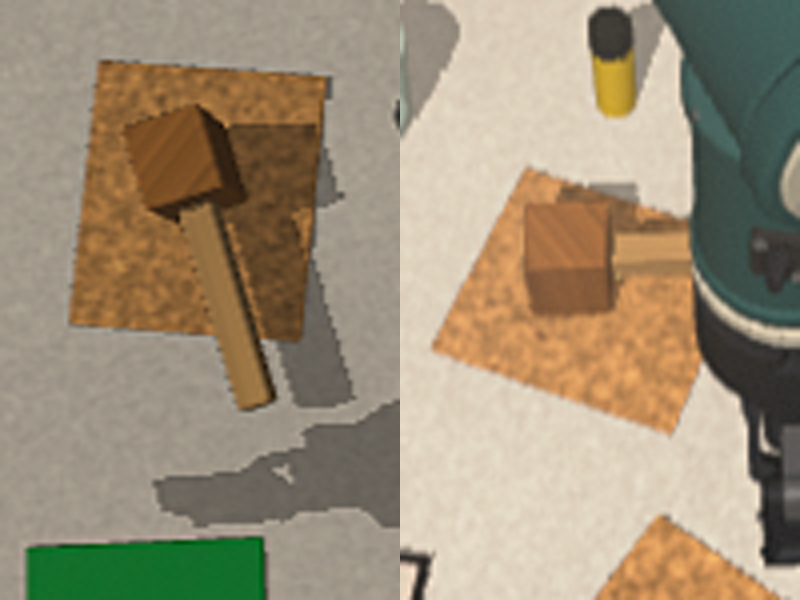

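The call was refused because each row needs a yaw value. The picture shows the mallet untouched on the mat and the arm still off to the side, at right in the side view. I'll repeat the move with yaw included.

```bash
python3 -m creep '[{"x":-0.075,"y":-0.217,"z":0.09,"yaw":0},{"x":-0.075,"y":-0.217,"z":0.09,"yaw":0},{"x":-0.075,"y":-0.217,"z":0.09,"yaw":0},{"x":-0.075,"y":-0.217,"z":0.09,"yaw":0},{"x":-0.075,"y":-0.217,"z":0.09,"yaw":0},{"x":-0.075,"y":-0.217,"z":0.09,"yaw":0},{"x":-0.075,"y":-0.217,"z":0.09,"yaw":0},{"x":-0.075,"y":-0.217,"z":0.09,"yaw":0}]'
python3 to.py 516.4 199.3 28 1.881
```

```text
clock: 1.53
tool_pos: [515.8, 200.1, 135.9]
ee_rot: [-0.002, -0.153, 0.988, -0.0]
wrist_force: [-0.0, 0.4, 0.3]
grip_width: 85.3
finger_force: 0.0
shift [-0.0006 -0.001   0.1079] yaw -0.002 pos [515.8 200.1 135.9] tilt [-0.003 -0.001 -1.   ] q [ 0.32  0.13  1.97  0.    1.05 -1.55] F [-0.   0.4  0.3] grip 85.28844712657624 0.0 t 1.5333
```

```bash
python3 -m creep '[{"x":0,"y":-0.001,"z":0.03,"yaw":0},{"x":0,"y":-0.001,"z":0.06,"yaw":0},{"x":0,"y":-0.001,"z":0.085,"yaw":0},{"x":0,"y":-0.001,"z":0.1,"yaw":0},{"x":0,"y":-0.001,"z":0.108,"yaw":0},{"x":0,"y":-0.001,"z":0.108,"yaw":0},{"x":0,"y":-0.001,"z":0.108,"yaw":0}]'
python3 -m creep '[{"x":0,"y":0,"z":0,"yaw":0},{"x":0,"y":0,"z":0,"yaw":0},{"x":0,"y":0,"z":0,"yaw":0},{"x":0,"y":0,"z":0,"yaw":0},{"x":0,"y":0,"z":0,"yaw":0},{"x":0,"y":0,"z":0,"yaw":0},{"x":0,"y":0,"z":0,"yaw":0},{"x":0,"y":0,"z":0,"yaw":0}]' 0
```

```text
clock: 2.12
tool_pos: [516.5, 201.6, 30.1]
ee_rot: [0.0, -0.156, 0.988, 0.0]
wrist_force: [-0.2, -0.4, 0.4]
grip_width: 85.4
finger_force: 0.0
clock: 2.78
tool_pos: [517.0, 200.2, 30.2]
ee_rot: [0.0, -0.155, 0.988, -0.0]
wrist_force: [-0.9, -2.0, 6.1]
grip_width: 19.2
finger_force: 59.0
```

```bash
python3 to.py 516.4 199.3 28 1.881
```

```text
shift [ 0.0009 -0.0007  0.0022] yaw 0.001 pos [517.  200.2  30.2] tilt [ 0.001 -0.    -1.   ] q [ 0.32  0.26  2.04 -0.    0.84 -1.56] F [-0.9 -2.   6.1] grip 19.23247220193126 59.03464078903198 t 2.7833
```

```bash
python3 -m creep '[{"x":0,"y":0,"z":-0.01,"yaw":0},{"x":0,"y":0,"z":-0.035,"yaw":0},{"x":0,"y":0,"z":-0.065,"yaw":0},{"x":0,"y":0,"z":-0.1,"yaw":0},{"x":0,"y":0,"z":-0.13,"yaw":0},{"x":0,"y":0,"z":-0.13,"yaw":0},{"x":0,"y":0,"z":-0.13,"yaw":0}]'
python3 to.py 583.1 -137.6 160 1.636
```

```text
clock: 3.37
tool_pos: [517.9, 200.9, 161.8]
ee_rot: [0.002, -0.155, 0.988, 0.0]
wrist_force: [0.1, 0.1, -3.4]
grip_width: 19.0
finger_force: 58.9
shift [ 0.0415 -0.3422  0.0016] yaw 0.246 pos [517.9 200.9 161.8] tilt [ 0.004  0.002 -1.   ] q [ 0.33  0.1   1.95  0.    1.09 -1.56] F [ 0.1  0.1 -3.4] grip 19.043023775602713 58.92745077610016 t 3.3667
```

```bash
python3 -m creep '[{"x":0.002,"y":-0.015,"z":0,"yaw":0.02},{"x":0.005,"y":-0.04,"z":0,"yaw":0.05},{"x":0.009,"y":-0.07,"z":0,"yaw":0.08},{"x":0.013,"y":-0.105,"z":0,"yaw":0.11},{"x":0.017,"y":-0.14,"z":0,"yaw":0.14},{"x":0.021,"y":-0.175,"z":0,"yaw":0.17},{"x":0.025,"y":-0.21,"z":0,"yaw":0.2},{"x":0.029,"y":-0.24,"z":0,"yaw":0.23}]' >/dev/null
python3 to.py 583.1 -137.6 160 1.636
```

```text
shift [-0.0148 -0.1002 -0.0037] yaw 0.014 pos [560.4 -38.9 156.4] tilt [-0.005  0.    -1.   ] q [-0.11  0.12  1.93 -0.    1.09 -1.76] F [-0.6  0.9 -2.5] grip 18.967735833914357 58.84840250015259 t 4.0333
```

```bash
python3 -m creep '[{"x":-0.003,"y":-0.03,"z":-0.002,"yaw":0.014},{"x":-0.009,"y":-0.06,"z":-0.002,"yaw":0.014},{"x":-0.013,"y":-0.085,"z":-0.002,"yaw":0.014},{"x":-0.015,"y":-0.098,"z":-0.002,"yaw":0.014},{"x":-0.015,"y":-0.1,"z":-0.002,"yaw":0.014},{"x":-0.015,"y":-0.1,"z":-0.002,"yaw":0.014}]' >/dev/null
python3 to.py 583.1 -137.6 160 1.636
python3 - <<'E'
from h import *
t=cam('top');s=cam('side');pickle.dump((t,s),open('j1.pkl','wb'))
A=np.zeros((600,800,3),np.uint8)
A[:480,:400]=cv2.resize(t['color'][110:206,320:400],(400,480),interpolation=2)
A[:480,400:]=cv2.resize(s['color'][110:206,215:295],(400,480),interpolation=2)
cv2.imwrite('pics/j1.png',A)
for z,n in((135+.8,'face'),(199.8,'top')):
  for dx in(25,-25):
    for dy in(23,-23):
      X=np.array([583.1+40*.998+dx,-137.6+2.6+dy,z]); a=proj(t,X);b=proj(s,X); print(n,dx,dy,((a-[320,110])*5).round(),((b-[215,110])*5+[400,0]).round())
E
```

```text
shift [ 0.001  -0.0021 -0.0008] yaw 0.0 pos [ 584.  -135.5  159.2] tilt [-0.004  0.002 -1.   ] q [-0.27  0.19  1.85  0.    1.11 -1.91] F [ 0.   0.4 -2.7] grip 18.97049618051362 58.9846408367157 t 4.5333
face 25 23 [ 55. 131.] [505. 244.]
face 25 -23 [168. 129.] [531. 189.]
face -25 23 [ 58. 251.] [591. 261.]
face -25 -23 [172. 249.] [615. 206.]
top 25 23 [71. 79.] [496. 157.]
top 25 -23 [194.  76.] [524. 102.]
top -25 23 [ 75. 209.] [587. 175.]
top -25 -23 [199. 206.] [612. 119.]
```

View pics/j1.png

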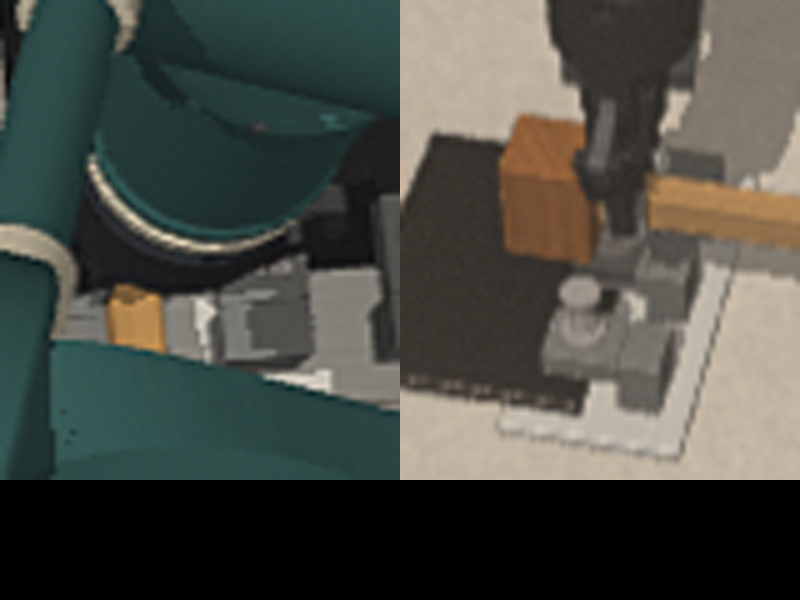

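The side view shows the head level. Its lower corners at (505,246) and (592,262) match the predicted (505,244) and (591,261). The mallet is over cap L, which is at (579,295) in the crop. Next I'll lower it and find the cap height with a feather touch well below 12 N.

```bash
python3 -m creep '[{"x":0.001,"y":-0.002,"z":0.01,"yaw":0},{"x":0.001,"y":-0.002,"z":0.025,"yaw":0},{"x":0.001,"y":-0.002,"z":0.037,"yaw":0},{"x":0.001,"y":-0.002,"z":0.041,"yaw":0},{"x":0.001,"y":-0.002,"z":0.041,"yaw":0},{"x":0.001,"y":-0.002,"z":0.041,"yaw":0},{"x":0.001,"y":-0.002,"z":0.041,"yaw":0}]'
python3 to.py 583.1 -137.6 113 1.636
```

```text
clock: 5.22
tool_pos: [585.1, -137.4, 121.1]
ee_rot: [0.001, -0.034, 0.999, -0.0]
wrist_force: [0.2, 0.6, -2.4]
grip_width: 19.1
finger_force: 59.1
shift [ 0.0021 -0.      0.0081] yaw 0.002 pos [ 585.1 -137.4  121.1] tilt [ 0.001 -0.    -1.   ] q [-0.27  0.22  1.88  0.    1.03 -1.91] F [ 0.2  0.6 -2.4] grip 19.14206906832378 59.06116604804993 t 5.2167
```

```bash
for i in 1; do python3 -m creep '[{"x":0,"y":0,"z":0.0007,"yaw":0},{"x":0,"y":0,"z":0.0014,"yaw":0},{"x":0,"y":0,"z":0.002,"yaw":0},{"x":0,"y":0,"z":0.002,"yaw":0}]'; done; python3 to.py 583.1 -137.6 113 1.636
```

```text
clock: 5.55
tool_pos: [584.7, -137.6, 118.7]
ee_rot: [0.0, -0.034, 0.999, -0.0]
wrist_force: [-0.0, -0.3, -2.8]
grip_width: 19.0
finger_force: 59.1
shift [0.0016 0.0001 0.0057] yaw 0.002 pos [ 584.7 -137.6  118.7] tilt [ 0. -0. -1.] q [-0.27  0.23  1.88 -0.    1.03 -1.91] F [-0.  -0.3 -2.8] grip 19.047860981334548 59.059969782829285 t 5.55
```

```bash
python3 -m creep '[{"x":0.0008,"y":0,"z":0.001,"yaw":0},{"x":0.0016,"y":0,"z":0.002,"yaw":0},{"x":0.0016,"y":0,"z":0.003,"yaw":0},{"x":0.0016,"y":0,"z":0.003,"yaw":0}]' | grep -E "pos|wrist"; python3 -m creep '[{"x":0,"y":0,"z":0.0005,"yaw":0},{"x":0,"y":0,"z":0.001,"yaw":0},{"x":0,"y":0,"z":0.001,"yaw":0}]' | grep -E "pos|wrist"
```

```text
tool_pos: [582.7, -137.6, 115.1]
wrist_force: [-0.0, 0.0, -2.6]
tool_pos: [582.9, -137.6, 114.3]
wrist_force: [0.2, -0.0, -2.8]
```

```bash
python3 -m creep '[{"x":0,"y":0,"z":0.0005,"yaw":0},{"x":0,"y":0,"z":0.001,"yaw":0},{"x":0,"y":0,"z":0.001,"yaw":0}]' | grep -E "pos|wrist"
```

```text
tool_pos: [583.0, -137.6, 113.4]
wrist_force: [-0.3, 0.8, -3.8]
```

```bash
python3 -m creep '[{"x":0,"y":0,"z":0.0005,"yaw":0},{"x":0,"y":0,"z":0.0007,"yaw":0},{"x":0,"y":0,"z":0.0007,"yaw":0}]' | grep -E "pos|wrist"
```

```text
tool_pos: [583.0, -137.6, 112.7]
wrist_force: [-0.1, 0.1, -3.0]
```

```bash
python3 -m creep '[{"x":0,"y":0,"z":0.0005,"yaw":0},{"x":0,"y":0,"z":0.0007,"yaw":0},{"x":0,"y":0,"z":0.0007,"yaw":0}]' | grep -E "pos|wrist"
```

```text
tool_pos: [583.1, -137.6, 112.6]
wrist_force: [-2.3, 0.2, 2.6]
```

```bash
python3 -m creep '[{"x":0,"y":0,"z":0.0003,"yaw":0},{"x":0,"y":0,"z":0.0005,"yaw":0},{"x":0,"y":0,"z":0.0005,"yaw":0}]' | grep -E "pos|wrist"
```

```text
tool_pos: [583.1, -137.7, 112.5]
wrist_force: [-3.4, 0.1, 5.9]
```

Contact came at TCP z 112.6, so the cap top is at about 86.4 mm, which agrees with the cameras. The stiffness is about 7 N/mm, so first contact is about 1.2 mm above the present command. I'll raise 45 mm, then strike at about 0.22 m/s to a depth of about 10.7 mm and go straight back up.

```bash
python3 -m creep '[{"x":0,"y":0,"z":-0.005,"yaw":0},{"x":0,"y":0,"z":-0.02,"yaw":0},{"x":0,"y":0,"z":-0.038,"yaw":0},{"x":0,"y":0,"z":-0.045,"yaw":0},{"x":0,"y":0,"z":-0.045,"yaw":0},{"x":0,"y":0,"z":-0.045,"yaw":0},{"x":0,"y":0,"z":-0.045,"yaw":0}]' | grep -E "pos|wrist"
python3 -m creep '[{"x":0,"y":0,"z":0.005,"yaw":0},{"x":0,"y":0,"z":0.0185,"yaw":0},{"x":0,"y":0,"z":0.0365,"yaw":0},{"x":0,"y":0,"z":0.0545,"yaw":0}]' | grep -E "pos|wrist"
python3 -m creep '[{"x":0,"y":0,"z":-0.012,"yaw":0},{"x":0,"y":0,"z":-0.03,"yaw":0},{"x":0,"y":0,"z":-0.05,"yaw":0},{"x":0,"y":0,"z":-0.06,"yaw":0},{"x":0,"y":0,"z":-0.06,"yaw":0},{"x":0,"y":0,"z":-0.06,"yaw":0}]'
python3 - <<'E'
from h import *
s=cam('side')
cv2.imwrite('pics/j2.png',cv2.resize(s['color'][110:210,200:320],(720,600),interpolation=2))
E
```

```text
tool_pos: [582.3, -137.4, 155.4]
wrist_force: [0.4, -0.5, -3.1]
tool_pos: [583.1, -137.7, 100.6]
wrist_force: [1.3, 0.2, -2.3]
clock: 8.55
tool_pos: [583.4, -137.7, 162.7]
ee_rot: [0.001, -0.034, 0.999, -0.0]
wrist_force: [-0.3, 0.8, -1.8]
grip_width: 18.6
finger_force: 60.3
```

View pics/j2.png

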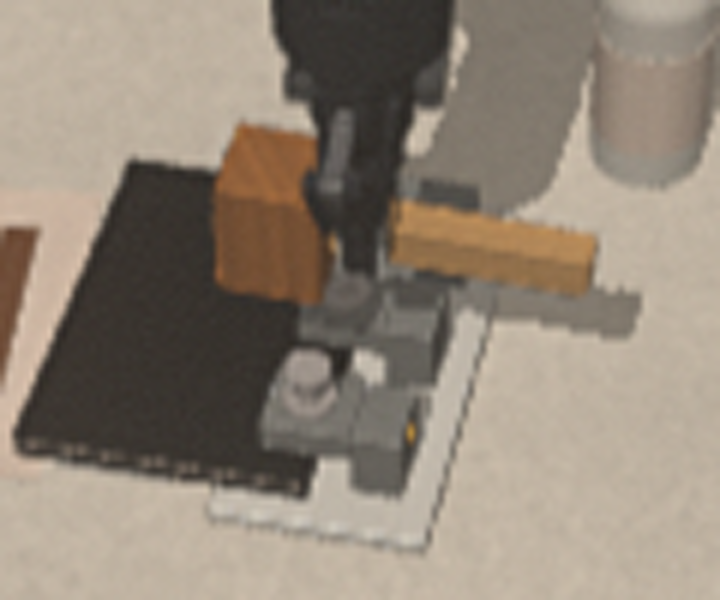

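Pin L is down: the cap dropped about 3.2 px (≈12 mm) to crop (308,370), and a yellow flag shows on its station at (410,432). The mallet is still level. Now the right-hand pin.

```bash
python3 to.py 592.2 -287.6 160 1.636
```

```text
shift [ 0.0005 -0.1504  0.0015] yaw 0.002 pos [ 582.6 -137.5  161.5] tilt [-0.001  0.    -1.   ] q [-0.27  0.18  1.85  0.    1.11 -1.91] F [-0.6 -0.  -3. ] grip 18.797754347805345 60.26758790016174 t 8.6
```

```bash
python3 -m creep '[{"x":0,"y":-0.012,"z":0,"yaw":0},{"x":0,"y":-0.035,"z":0,"yaw":0},{"x":0,"y":-0.065,"z":0,"yaw":0},{"x":0,"y":-0.1,"z":0,"yaw":0},{"x":0,"y":-0.13,"z":0,"yaw":0},{"x":0,"y":-0.146,"z":0,"yaw":0},{"x":0,"y":-0.15,"z":0,"yaw":0},{"x":0,"y":-0.15,"z":0,"yaw":0}]' | grep -E "pos|wrist"
python3 -m creep '[{"x":0,"y":0,"z":0.005,"yaw":0},{"x":0,"y":0,"z":0.018,"yaw":0},{"x":0,"y":0,"z":0.027,"yaw":0},{"x":0,"y":0,"z":0.031,"yaw":0},{"x":0,"y":0,"z":0.031,"yaw":0},{"x":0,"y":0,"z":0.031,"yaw":0}]' | grep -E "pos|wrist"; python3 to.py 592.2 -287.6 124 1.636
```

```text
tool_pos: [592.2, -288.5, 160.7]
wrist_force: [0.1, -0.1, -1.2]
tool_pos: [592.7, -286.3, 130.1]
wrist_force: [-0.5, 0.3, -1.9]
shift [ 0.0005 -0.0012  0.0061] yaw 0.003 pos [ 592.7 -286.3  130.1] tilt [-0.002  0.001 -1.   ] q [-0.49  0.32  1.74  0.    1.08 -2.13] F [-0.5  0.3 -1.9] grip 18.869514648670147 60.282450914382935 t 9.7667
```

```bash
python3 -m creep '[{"x":0,"y":-0.001,"z":0.001,"yaw":0},{"x":0,"y":-0.001,"z":0.002,"yaw":0},{"x":0,"y":-0.001,"z":0.003,"yaw":0},{"x":0,"y":-0.001,"z":0.003,"yaw":0},{"x":0,"y":-0.001,"z":0.003,"yaw":0}]' | grep -E "pos|wrist"
```

```text
tool_pos: [593.2, -288.4, 128.3]
wrist_force: [0.2, 0.5, -2.6]
```

```bash
python3 -m creep '[{"x":0,"y":0,"z":0.0005,"yaw":0},{"x":0,"y":0,"z":0.001,"yaw":0},{"x":0,"y":0,"z":0.001,"yaw":0}]' | grep -E "pos|wrist"
```

```text
tool_pos: [593.1, -288.3, 127.0]
wrist_force: [-0.5, 0.6, -2.5]
```

```bash
python3 -m creep '[{"x":0,"y":0,"z":0.0005,"yaw":0},{"x":0,"y":0,"z":0.0008,"yaw":0},{"x":0,"y":0,"z":0.0008,"yaw":0}]' | grep -E "pos|wrist"
```

```text
tool_pos: [593.1, -288.3, 126.2]
wrist_force: [-0.6, 0.6, -2.9]
```

Face is now at 100. I'll keep going in small steps, checking the force each time.

```bash
python3 -m creep '[{"x":0,"y":0,"z":0.0005,"yaw":0},{"x":0,"y":0,"z":0.0008,"yaw":0},{"x":0,"y":0,"z":0.0008,"yaw":0}]' | grep -E "pos|wrist"
```

```text
tool_pos: [593.1, -288.2, 125.4]
wrist_force: [-0.0, 0.1, -2.4]
```

```bash
python3 -m creep '[{"x":0,"y":0,"z":0.0005,"yaw":0},{"x":0,"y":0,"z":0.0007,"yaw":0},{"x":0,"y":0,"z":0.0007,"yaw":0}]' | grep -E "pos|wrist"
```

```text
tool_pos: [593.1, -288.3, 124.7]
wrist_force: [-0.1, 0.1, -3.5]
```

```bash
python3 -m creep '[{"x":0,"y":0,"z":0.0004,"yaw":0},{"x":0,"y":0,"z":0.0006,"yaw":0},{"x":0,"y":0,"z":0.0006,"yaw":0}]' | grep -E "pos|wrist"
```

```text
tool_pos: [593.1, -288.2, 124.1]
wrist_force: [1.1, 0.1, -2.7]
```

```bash
python3 -m creep '[{"x":0,"y":0,"z":0.0004,"yaw":0},{"x":0,"y":0,"z":0.0007,"yaw":0},{"x":0,"y":0,"z":0.0007,"yaw":0}]' | grep -E "pos|wrist"
```

```text
tool_pos: [593.2, -288.3, 123.5]
wrist_force: [-0.2, -0.4, -3.1]
```

```bash
python3 -m creep '[{"x":0,"y":0,"z":0.0004,"yaw":0},{"x":0,"y":0,"z":0.0006,"yaw":0},{"x":0,"y":0,"z":0.0006,"yaw":0}]' | grep -E "pos|wrist"
```

```text
tool_pos: [593.2, -288.4, 123.3]
wrist_force: [-1.0, 0.2, 0.1]
```

Contact is about 0.4 mm above the present command, with the cap top at about 97.1 mm. I'll use the same blow.

```bash
python3 -m creep '[{"x":0,"y":0,"z":-0.005,"yaw":0},{"x":0,"y":0,"z":-0.02,"yaw":0},{"x":0,"y":0,"z":-0.038,"yaw":0},{"x":0,"y":0,"z":-0.045,"yaw":0},{"x":0,"y":0,"z":-0.045,"yaw":0},{"x":0,"y":0,"z":-0.045,"yaw":0},{"x":0,"y":0,"z":-0.045,"yaw":0}]' | grep -E "pos|wrist"
python3 -m creep '[{"x":0,"y":0,"z":0.005,"yaw":0},{"x":0,"y":0,"z":0.019,"yaw":0},{"x":0,"y":0,"z":0.037,"yaw":0},{"x":0,"y":0,"z":0.0553,"yaw":0}]' | grep -E "pos|wrist"
python3 -m creep '[{"x":0,"y":0,"z":-0.012,"yaw":0},{"x":0,"y":0,"z":-0.03,"yaw":0},{"x":0,"y":0,"z":-0.05,"yaw":0},{"x":0,"y":0,"z":-0.06,"yaw":0},{"x":0,"y":0,"z":-0.06,"yaw":0},{"x":0,"y":0,"z":-0.06,"yaw":0}]'
python3 to.py 583 -130 165 1.636
```

```text
tool_pos: [592.6, -288.0, 166.9]
wrist_force: [-0.2, 0.4, -3.5]
tool_pos: [593.1, -288.3, 111.1]
wrist_force: [0.2, -0.1, 1.9]
clock: 13.35
tool_pos: [593.5, -288.4, 173.2]
ee_rot: [0.001, -0.034, 0.999, -0.0]
wrist_force: [0.0, 0.6, -2.7]
grip_width: 19.1
finger_force: 62.1
shift [-1.000e-04  1.588e-01  8.100e-03] yaw 0.002 pos [ 593.5 -288.4  173.2] tilt [ 0.001 -0.001 -1.   ] q [-0.49  0.28  1.71  0.    1.15 -2.13] F [ 0.   0.6 -2.7] grip 19.101984847116913 62.08522081375122 t 13.35
```

```bash
python3 -m creep '[{"x":0,"y":0.012,"z":0,"yaw":0},{"x":0,"y":0.035,"z":0,"yaw":0},{"x":0,"y":0.07,"z":0,"yaw":0},{"x":0,"y":0.105,"z":0,"yaw":0},{"x":0,"y":0.14,"z":0,"yaw":0},{"x":0,"y":0.175,"z":0,"yaw":0},{"x":0,"y":0.21,"z":0,"yaw":0},{"x":0,"y":0.245,"z":0,"yaw":0}]' | grep -E "pos|wrist"
python3 - <<'E'
from h import *
s=cam('side');t=cam('top')
A=np.zeros((600,800,3),np.uint8)
A[:300,:500]=cv2.resize(t['color'][140:200,325:425],(500,300),interpolation=2)
A[:300,500:]=cv2.resize(s['color'][125:185,235:295],(300,300),interpolation=2)
A[300:,:400]=cv2.resize(s['color'][125:275,195:395],(400,300),interpolation=2)
cv2.imwrite('pics/j3.png',A)
E
python3 to.py 516.5 200.5 160 1.881
```

```text
tool_pos: [574.7, -41.3, 170.8]
wrist_force: [0.9, -0.1, -1.7]
shift [0.0404 0.2421 0.0116] yaw -0.238 pos [574.3 -38.1 170.6] tilt [-0.004  0.003 -1.   ] q [-0.11  0.13  1.89  0.    1.12 -1.76] F [ 0.3 -0.1 -2.6] grip 18.767781022584494 62.07801818847656 t 14.1167
```

View pics/j3.png

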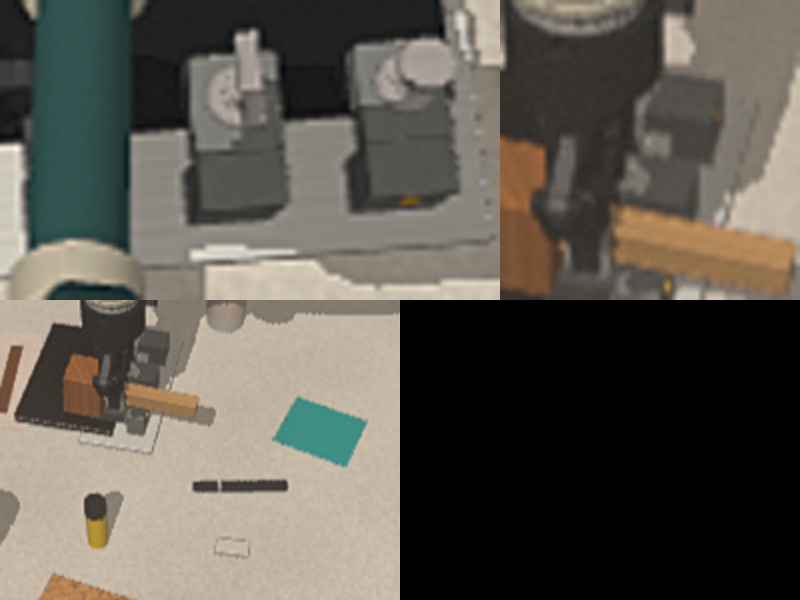

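Right pin is down: its cap moved from about (436,55) to (427,62), and its flag shows at (409,200). The bar pin is still up. Next I'll take the mallet back to its old spot on the mat.

```bash
python3 -m creep '[{"x":0.004,"y":0.03,"z":0,"yaw":-0.03},{"x":0.01,"y":0.065,"z":0,"yaw":-0.06},{"x":0.016,"y":0.1,"z":0,"yaw":-0.1},{"x":0.022,"y":0.135,"z":0,"yaw":-0.14},{"x":0.028,"y":0.17,"z":0,"yaw":-0.18},{"x":0.034,"y":0.205,"z":0,"yaw":-0.21},{"x":0.039,"y":0.232,"z":0,"yaw":-0.238},{"x":0.04,"y":0.242,"z":0,"yaw":-0.238}]' | grep -E "pos|wrist"
python3 -m creep '[{"x":0,"y":0,"z":0,"yaw":0},{"x":0,"y":0,"z":0,"yaw":0}]' | grep -E "pos|wrist"
python3 to.py 517 200.2 40 1.881
```

```text
tool_pos: [518.1, 197.9, 171.2]
wrist_force: [-0.5, -0.5, -2.5]
tool_pos: [519.7, 194.7, 171.6]
wrist_force: [-0.4, -1.2, -2.2]
shift [0.0007 0.0062 0.1316] yaw -0.004 pos [519.7 194.7 171.6] tilt [-0.002 -0.001 -1.   ] q [ 0.31  0.09  1.93 -0.    1.12 -1.56] F [-0.4 -1.2 -2.2] grip 19.33288406631776 62.08731651306152 t 14.95
```

```bash
python3 -m creep '[{"x":0.001,"y":0.003,"z":0.015,"yaw":0},{"x":0.001,"y":0.006,"z":0.04,"yaw":0},{"x":0.001,"y":0.006,"z":0.07,"yaw":0},{"x":0.001,"y":0.006,"z":0.1,"yaw":0},{"x":0.001,"y":0.006,"z":0.122,"yaw":0},{"x":0.001,"y":0.006,"z":0.132,"yaw":0},{"x":0.001,"y":0.006,"z":0.132,"yaw":0},{"x":0.001,"y":0.006,"z":0.132,"yaw":0}]' | grep -E "pos|wrist"
python3 -m creep '[{"x":0,"y":0,"z":0.002,"yaw":0},{"x":0,"y":0,"z":0.004,"yaw":0},{"x":0,"y":0,"z":0.006,"yaw":0},{"x":0,"y":0,"z":0.006,"yaw":0},{"x":0,"y":0,"z":0.006,"yaw":0}]' | grep -E "pos|wrist"
python3 to.py 517 200.2 30 1.881
```

```text
tool_pos: [518.0, 199.3, 40.5]
wrist_force: [-0.4, -0.0, -1.7]
tool_pos: [518.1, 200.5, 35.2]
wrist_force: [-0.1, 0.8, -2.4]
shift [0.0011 0.     0.0052] yaw -0.005 pos [518.1 200.5  35.2] tilt [ 0.001  0.    -1.   ] q [ 0.32  0.25  2.03 -0.    0.85 -1.55] F [-0.1  0.8 -2.4] grip 18.93440420362054 62.069878578186035 t 16.0333
```

```bash
python3 -m creep '[{"x":0,"y":0,"z":0.001,"yaw":0},{"x":0,"y":0,"z":0.002,"yaw":0},{"x":0,"y":0,"z":0.003,"yaw":0},{"x":0,"y":0,"z":0.0035,"yaw":0},{"x":0,"y":0,"z":0.0035,"yaw":0}]' | grep -E "pos|wrist"
```

```text
tool_pos: [517.5, 200.3, 30.8]
wrist_force: [-0.7, -0.2, -2.4]
```

```bash
python3 -m creep '[{"x":0,"y":0,"z":0.0005,"yaw":0},{"x":0,"y":0,"z":0.001,"yaw":0},{"x":0,"y":0,"z":0.001,"yaw":0}]' | grep -E "pos|wrist"
```

```text
tool_pos: [517.7, 200.3, 30.0]
wrist_force: [-0.3, -0.7, -2.9]
```

```bash
python3 -m creep '[{"x":0,"y":0,"z":0.0005,"yaw":0},{"x":0,"y":0,"z":0.001,"yaw":0},{"x":0,"y":0,"z":0.001,"yaw":0}]' | grep -E "pos|wrist"
```

```text
tool_pos: [517.7, 200.3, 29.0]
wrist_force: [0.1, -0.8, -2.2]
```

```bash
python3 -m creep '[{"x":0,"y":0,"z":0.0003,"yaw":0},{"x":0,"y":0,"z":0.0005,"yaw":0},{"x":0,"y":0,"z":0.0005,"yaw":0}]' | grep -E "pos|wrist"
```

```text
tool_pos: [517.8, 200.3, 28.6]
wrist_force: [-0.5, -0.7, -1.9]
```

```bash
python3 -m creep '[{"x":0,"y":0,"z":0.0005,"yaw":0},{"x":0,"y":0,"z":0.001,"yaw":0},{"x":0,"y":0,"z":0.001,"yaw":0}]' | grep -E "pos|wrist"
```

```text
tool_pos: [517.8, 200.3, 27.6]
wrist_force: [0.4, -1.1, -1.6]
```

```bash
python3 -m creep '[{"x":0,"y":0,"z":0.0003,"yaw":0},{"x":0,"y":0,"z":0.0006,"yaw":0},{"x":0,"y":0,"z":0.0006,"yaw":0}]' | grep -E "pos|wrist"
```

```text
tool_pos: [517.9, 200.4, 27.4]
wrist_force: [-1.6, -0.9, 2.3]
```

```bash
python3 -m creep '[{"x":0,"y":0,"z":0.0006,"yaw":0},{"x":0,"y":0,"z":0.0006,"yaw":0},{"x":0,"y":0,"z":0.0006,"yaw":0}]' | grep -E "pos|wrist"
python3 -m creep '[{"x":0,"y":0,"z":0,"yaw":0},{"x":0,"y":0,"z":0,"yaw":0},{"x":0,"y":0,"z":0,"yaw":0},{"x":0,"y":0,"z":0,"yaw":0},{"x":0,"y":0,"z":0,"yaw":0},{"x":0,"y":0,"z":0,"yaw":0}]' 0.8
python3 -m creep '[{"x":0,"y":0,"z":-0.01,"yaw":0},{"x":0,"y":0,"z":-0.03,"yaw":0},{"x":0,"y":0,"z":-0.06,"yaw":0},{"x":0,"y":0,"z":-0.1,"yaw":0},{"x":0,"y":0,"z":-0.14,"yaw":0},{"x":0.03,"y":0.02,"z":-0.16,"yaw":0},{"x":0.06,"y":0.05,"z":-0.17,"yaw":0},{"x":0.08,"y":0.09,"z":-0.17,"yaw":0}]'|grep wrist
python3 -m creep '[{"x":0.02,"y":0.04,"z":0,"yaw":0},{"x":0.03,"y":0.08,"z":0,"yaw":0},{"x":0.04,"y":0.12,"z":0,"yaw":0},{"x":0.04,"y":0.15,"z":0,"yaw":0},{"x":0.04,"y":0.17,"z":0,"yaw":0},{"x":0.04,"y":0.17,"z":0,"yaw":0}]'
python3 - <<'E'
from h import *
s=cam('side');t=cam('top')
A=np.zeros((600,800,3),np.uint8)
A[:300]=np.hstack([cv2.resize(c['color'],(400,300),interpolation=cv2.INTER_AREA) for c in(t,s)])
A[300:,:400]=cv2.resize(t['color'][160:235,150:250],(400,300),interpolation=2)
A[300:,400:]=cv2.resize(s['color'][120:195,210:310],(400,300),interpolation=2)
cv2.imwrite('pics/end.png',A)
E
```

```text
tool_pos: [517.9, 200.4, 27.4]
wrist_force: [-3.6, -2.0, 7.9]
clock: 18.45
tool_pos: [517.8, 200.4, 26.3]
ee_rot: [-0.0, -0.152, 0.988, 0.0]
wrist_force: [-0.9, 0.4, -0.1]
grip_width: 68.6
finger_force: 0.0
wrist_force: [1.4, 1.0, -0.5]
clock: 19.62
tool_pos: [327.2, 412.5, 197.6]
ee_rot: [0.001, -0.154, 0.988, 0.001]
wrist_force: [0.8, 0.2, 0.3]
grip_width: 68.3
finger_force: 0.0
```

View pics/end.png

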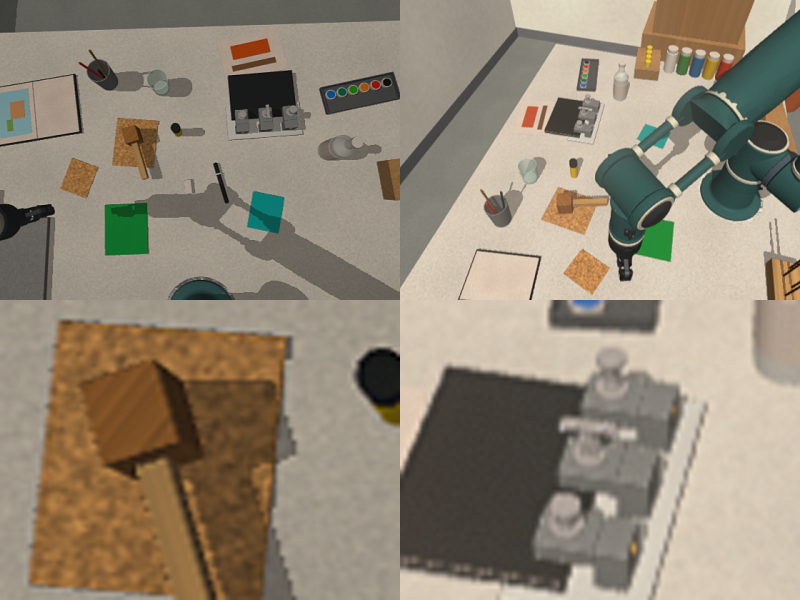

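The mallet stands upright on the large cork mat, released, with its head at crop (135,405). Both round pins are down with their flags showing at (675,410) and (634,548), and the bar pin is up at (600,430). The other things are where they were.

```bash
python3 -c "
from bench import r
print(r.close_job())"
```

```text
the job is handed in; nothing more can be done
None
```

Job handed in at about 20 s: both round-headed pins were struck home with the mallet, the bar-headed pin was left standing, and the mallet is back upright on the cork mat, released, with nothing else moved.

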